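# Set the length stop for the next cut

### The arm

A 6-joint arm with a two-finger parallel gripper is mounted at the origin on a cart in front of the work surface, level with it; the furniture and walls round the work are solid. World frame = base frame: x ahead of the robot, y to its left, z up, the work surface at z = 0. Lengths are in m, angles in degrees, forces in N, time in s.
With the tool pointing down it reaches from about 0.325 to 0.775 m from the base axis. Payload 9.3 kg.
Tool frame: the origin (TCP) lies midway between the tips of the shut fingers; the grasp point (between the pads) lies 19 mm behind it; z points along the fingers, y is the line along which they close (so a half turn about z gives the same grasp; the last joint's range is limited). The gripper opens to 85 mm and grips with 20 to 120 N. Pads are 22 mm wide; open, the fingers measure 114 mm over their backs; the gripper's body (76 mm by 85 mm) begins 54 mm behind the grasp point. The pads swing forward as they close: fully open they stand 13 mm farther back than shut.
Start: joints at [66.658, 14.817, 1.232, 76.415, 0, 81.257], TCP at [0.139, 0.532, 0.231] pointing down, gripper open.
Joint ranges: [-174.27, 174.27], [-52.1, 104.24], [-59.71, 78.15], [-110.17, 111.67], [-87.03, 83.33], [-180, 180]. Speed limits (degrees/s): [127.2, 127.2, 159.86, 180, 180, 180].

### API

Orientations are given as a 3x3 rotation matrix whose columns are the frame's x, y, z axes.
In Python, from workcell import manip gives the robot as it stands.
- The arm moves only by the tool drive_tool, never from a script. Its argument "steps" is a list of rows, each an object of numbers: "tx", "ty", "tz": the shift along the tool's x, y, z in mm; "wx", "wy", "wz": the turn, a rotation vector about the tool's x, y, z in degrees; "gripper": the opening, from -1 (shut) to 1 (fully open), so that 0 is half open. In form: [{"tx": .., "ty": .., "tz": .., "wx": .., "wy": .., "wz": .., "gripper": ..}, ...]. A call has 1 to 5 rows; each row is the pose to reach, as a shift and turn from the pose commanded when the call began, along the tool's axes at that moment; what a row does not reach only later rows make up. A row lasts 1/8 s, in which the tool goes at most 62.5 mm and 10.7 degrees, less where a joint would pass 70% of its speed; a pose out of reach is approached as far as the arm can. A call with a gripper value outside its range is refused whole. The fingers move at their own pace and stop on an object; "squeeze" is the grip in N (left out, the last holds). Time passes only in rows, so rows that repeat a pose let the fingers close. It gives the time, the measured TCP pose, the force, the opening and the grip force at its end, in the units of the state.
- manip.state(): the state, without advancing time (a new reading comes with each control period).
- manip.read_camera(name): name is "side" or "top"; returns a dict with "img" (480x640x3 uint8, red, green, blue), "z_map" (480x640 float32, m along the optical axis (not along the pixel's ray), 0 where there is no reading), "fx", "fy", "cx", "cy" (pixels), "D" ([k1, k2, p1, p2, k3] as OpenCV has them; the pictures are not rectified), "position" and "attitude" of the camera in the world. Camera axes: x right, y up, looking along -z (the intrinsics and any distortion apply to the point x, -y, -z); pixel columns grow to the right and rows downward; lengths in m; the calibration is good to about 2 mm. A picture is of the moment at which its call begins.
- manip.job_done(): hands the job in; it is judged then, once.
Trained networks look in the newest picture that a camera, given by its name, has taken for a name from the list of things; names that differ only in an ending like _2 or _b are one class to them, and where a whole thing is asked for, a point or a joint stands for the part that bears it (a point fixed in the world has none). Each returns a list of dicts, best first, with "score" (0 to 1); they miss things now and then, are a little off and sometimes report something else, mostly with a low value. They report only what shows in the picture. A call takes as long as a camera call.
- manip.cut_out(thing, camera): "mask" (480x640 bool, what is visible of it) and "rect" ([left, top, width, height] in pixels, round what is visible of it).
The state is a dict: "clock": time; "joint_pos": joint angles; "joint_vel": joint speeds; "tau": joint torques, N m; "ee_pos": TCP position; "orientation": TCP orientation; "ft_force": force on the tool from outside, world axes, zero at the start; "torque": the same for the moment, N m; "width": opening from 0.0 (shut) to 1.0 (fully open); "grasp_force": force on a finger pad.
Only numpy, scipy, OpenCV 4.12 (cv2) and the standard library are available. Lean on these libraries where they do the work, as an engineer would, in place of code of your own. Each camera call takes 0.05 s, during which the arm holds its last target. There are 200 camera calls.

### The job

Set up the next cut on the sawing board: of the three flip stops that stand raised on the fence, tip down only the one with the adjusting screw, by a light touch of the fingertips behind its upright finger tab. Then push the loose board back flat against the fence and along it to the left, until its end just rests against the screw's tip. Push gently so that the stop keeps its setting on the fence, do not lift the board, leave the other two stops raised and everything else where it lies.

Things in the scene. Friction and masses are not known exactly. Their poses are not given: they have to be found in the camera images.
- sawing_board: fixed sawing board: plywood base with a wooden fence along it. Origin at bench level, below the fence's front face (plane x = 0); x points away from the robot, y along the fence to the left, z up. Base: x -150 to 60, y -380 to 290 mm, top at z 18 mm. Fence: x 0 to 50, z 18 to 63 mm. A track on its top carries three flip stops about 90 mm apart, in any order
- screw_stop_arm (a joint): hinge (axis along the fence) of the stop to use, the only one with a block and a 20 mm round-headed screw on its foot: 2.45 = raised, leaning back (start), 0 = down before the fence. It swings freely, balances at about 2.1 and, pushed past that toward the robot, falls down by itself in about a second. Under 1 N moves it
- screw_stop_pivot (a point): on that stop's hinge axis, mid-arm; 79 mm above the bench, 12 mm behind the fence's front face. The arm is an L of bar 18 mm wide, 7 thick: 57 mm to the elbow, then a 56 mm foot. Raised, the elbow is 44 mm behind and 37 above the hinge, the finger tab's upper end 27 behind and 92 above. The clamped carriage under it slips along the fence at about 12 N
- screw_stop_back (a point): middle of the outer face of the finger tab on that stop's foot (flat tab 18 mm wide, 30 long, 3.5 thick). While the arm is raised the tab stands upright, this face looking away from the robot; the point is about 29 mm behind and 77 mm above the hinge. The place to touch, pushing 30 to 50 mm level toward the robot. Moves with the arm
- screw_stop_tip (a point): centre of the screw's tip face (11 mm wide), 30 mm to the right of the arm's middle. Moves with the arm; when that is down the tip is 45 mm in front of the fence's face, 32 mm above the bench, and its frame is parallel to the sawing board's
- plain_stop_a_pivot (a point): point on the hinge axis of a plain flip stop (no screw), in the middle of its arm, 79 mm above the bench
- plain_stop_a_arm (a joint): hinge of a plain stop: about 2.45 = raised and leaning back (the start; it must stay so), 0 = swung down in front of the fence
- plain_stop_b_pivot (a point): point on the hinge axis of the other plain flip stop, as above
- plain_stop_b_arm (a joint): hinge of a plain stop: about 2.45 = raised and leaning back (the start; it must stay so), 0 = swung down in front of the fence
- board: the loose pine board, 260 mm long (its y axis), 90 mm wide (x) and 20 mm thick, 0.2 to 0.4 kg, lying flat on the sawing board's base to the right of the stops, some mm off the fence and a little askew. Origin: centre of its underside, 18 mm above the bench. Too wide for a gripper; sliding it takes 1 to 4 N
- board_left_end (a point): centre of the board's left end face, 28 mm above the bench; this end comes against the screw
- board_right_end (a point): centre of the board's right end face, 28 mm above the bench
- pencil: flat carpenter's pencil 173 x 15 x 9 mm, lying on the sawing board's front left part; loose, to be left alone; origin at the middle of its underside
- mitred_offcut: wood offcut 139 x 40 x 32 mm with one slanted end, left of the sawing board; loose, to be left alone; origin at the middle of its underside
- plane: small block plane 162 x 52 x 56 mm, left of the sawing board; loose, to be left alone; origin at the middle of its underside
- tape_measure: tape measure 97 x 42 x 66 mm, behind the fence; loose, to be left alone; origin at the middle of its underside
- masking_tape: roll of masking tape 96 mm across, 25 mm high, behind the fence; loose, to be left alone; origin at the middle of its underside
- chisel: wood chisel 264 mm long, behind the fence on the left; loose, to be left alone; origin at the middle of its underside
- glasses: spectacles 142 x 141 x 42 mm, behind the fence on the right; loose, to be left alone; origin at the middle of its underside
- wax: pale wax block 72 x 40 x 22 mm, in front on the left; loose, to be left alone; origin at the middle of its underside

How it is judged (in metres and radians):
On the way, in this order (a step that is already met when the one before it is completed fails the run):
1. the stop with the adjusting screw is down (value of joint screw_stop_arm below 0.08 rad), for 0.2 s.
2. the board lies flat against the fence, its left end at the screw's tip (value of joint screw_stop_arm below 0.08 rad and x of each of board_left_end, board_right_end in the frame of sawing_board above -0.0485 m and y of board_left_end in the frame of screw_stop_tip above -0.0025 m and z of board_left_end in the frame of sawing_board below 0.032 m), for 0.2 s.
At the end, for the whole second after the job is handed in: The stop with the screw is down (within 0.08 rad), the board lies on the base, at rest, with both ends within 3.5 mm of the fence's face, and its left end within 2.5 mm of the screw's tip; both plain stops are still raised (all of step 2 and value of joint each of plain_stop_a_arm, plain_stop_b_arm above 2.25 rad and linear speed of board below 0.01 m/s); the robot touches nothing.
It fails at once if a plain stop is swung from its raised place (value of joint any of plain_stop_a_arm, plain_stop_b_arm below 2.25 rad).
It fails at once if the screw stop is driven more than 4 mm along the fence, or a plain one is shifted (distance of any of screw_stop_pivot, plain_stop_a_pivot, plain_stop_b_pivot from where it was at the start of the episode above 0.004 m).
It fails at once if the screw stop is slammed over (faster than 6 rad/s) or pressed by the fingers with more than 25 N (velocity of joint screw_stop_arm below -6 rad/s or contact force between the fingers and screw_stop_arm above 25 N).
It fails at once if the board is lifted or tipped (height (world z) of board above 0.026 m or angle between board's own z axis and vertical above 0.08 rad).
It fails at once if one of the things lying about is moved more than 10 mm (distance of any of pencil, mitred_offcut, plane, tape_measure, masking_tape, chisel, glasses, wax from where it was at the start of the episode above 0.01 m).
It also fails if it takes over 72 s, if anything falls off the work surface, if the arm or the gripper's body presses on something with over 40 N, if the wrist force passes 120 N, or if a joint passes its speed limit or range.

## Working session

There is one attempt and no reset: what is moved stays moved. The work goes in short steps, Python scripts to look and compute and a tool call to move; the robot and the scene stay as the last step left them, time stands still between calls to the robot, and variables do not carry over. Pictures are saved under pics/ and viewed, at most 10 in all, crops included, and the job is handed in when it is done.

Besides the shell and the picture viewer there is one more tool, called after "Call:" as a command line: name --argument value ..., lists and objects as JSON in quotes. drive_tool: Moves the arm, as the interface text tells. Its arguments: {"type":"object","properties":{"steps":{"type":"array"},"squeeze":{"type":"number"}},"required":["steps"]}

```bash
mkdir -p pics; cat > h.py <<'E'
import numpy as np, cv2
from workcell import manip
def cam(n): return manip.read_camera(n)
def K(c): return np.array([[c['fx'],0,c['cx']],[0,c['fy'],c['cy']],[0,0,1.]])
def rays(c,uv):
    p=cv2.undistortPoints(np.asarray(uv,float).reshape(-1,1,2),K(c),np.array(c['D'],float)).reshape(-1,2)
    d=np.c_[p[:,0],-p[:,1],-np.ones(len(p))]
    return d
def pts(c,uv,z=None):
    """world points: from z_map, or on plane height z"""
    uv=np.asarray(uv,float).reshape(-1,2); d=rays(c,uv); R=np.array(c['attitude']); p=np.array(c['position'])
    dw=d@R.T
    if z is not None: s=(z-p[2])/dw[:,2]
    else: s=c['z_map'][uv[:,1].astype(int),uv[:,0].astype(int)]
    return p+dw*s[:,None]
def proj(c,X):
    R=np.array(c['attitude']); q=(np.atleast_2d(X)-np.array(c['position']))@R
    q=q*[1,-1,-1]
    return cv2.projectPoints(q,np.zeros(3),np.zeros(3),K(c),np.array(c['D'],float))[0].reshape(-1,2)
def save(n,im,s=1): cv2.imwrite('pics/'+n,cv2.resize(im[:,:,::-1],None,fx=s,fy=s,interpolation=cv2.INTER_CUBIC))
E
python3 - <<'E'
from h import *
for n in ['top','side']:
    c=cam(n); save(n+'0.png',c['img']); print(n,c['position'],np.round(c['attitude'],3).tolist(),c['fx'],c['D'])
    for t in ['sawing_board','screw_stop_arm','plain_stop_a_arm','board','pencil']:
        for r in manip.cut_out(t,n)[:3]:
            v,u=np.nonzero(r['mask']); P=pts(c,np.c_[u,v]); print(t,round(r['score'],2),r['rect'],np.round(np.median(P,0),3))
print(manip.state())
E
```

```text
top [0.3608072  0.05378679 1.43470504] [[0.018, 0.991, -0.134], [-1.0, 0.018, 0.004], [0.006, 0.134, 0.991]] 485.4401046251049 [-0.02000752  0.          0.          0.          0.        ]
sawing_board 0.61 [223.3, 207.6, 231.8, 83.3] [0.513 0.026 0.019]
sawing_board 0.28 [336.1, 232.3, 92.9, 34.6] [ 0.519 -0.129  0.037]
screw_stop_arm 0.71 [162.4, 193.6, 42.2, 49.0] [0.607 0.459 0.036]
screw_stop_arm 0.67 [237.0, 215.8, 22.3, 21.8] [0.572 0.255 0.085]
screw_stop_arm 0.63 [297.8, 209.8, 21.3, 21.8] [0.586 0.095 0.153]
plain_stop_a_arm 0.43 [241.3, 215.0, 13.4, 23.2] [0.577 0.252 0.118]
board 0.57 [337.2, 238.1, 91.8, 29.4] [ 0.519 -0.129  0.037]
board 0.33 [323.0, 152.8, 12.9, 30.3] [0.752 0.035 0.062]
pencil 0.59 [242.1, 279.0, 52.3, 8.8] [0.423 0.208 0.026]
side [ 0.38441047 -0.97147647  1.0172333 ] [[0.991, 0.08, -0.106], [-0.133, 0.672, -0.728], [0.013, 0.736, 0.677]] 585.9194440228333 [-0.03487263  0.          0.          0.          0.        ]
sawing_board 0.61 [260.7, 164.3, 139.9, 235.1] [ 0.523 -0.116  0.018]
sawing_board 0.15 [220.9, 157.2, 26.9, 19.5] [0.334 0.411 0.018]

[... 346 characters left out ...]
367e+01,
       2.10600450e-04, 8.12568039e+01]), 'joint_vel': array([-0.03079848,  0.03445566, -0.04506613, -0.03153714,  0.03871422,
        0.01809295]), 'tau': array([-2.96855556e-03, -5.55093348e+01,  3.44629955e+01,  1.16086827e-03,
       -1.15834941e-04,  1.43753050e-05]), 'ee_pos': array([0.13862616, 0.5322261 , 0.23128391]), 'orientation': array([[-9.67712745e-01,  2.52055634e-01, -5.60981213e-06],
       [ 2.52055634e-01,  9.67712745e-01, -3.72262807e-06],
       [ 4.49037732e-06, -5.01641938e-06, -1.00000000e+00]]), 'ft_force': array([ 0.1661849 , -0.15195625, -1.33287366]), 'torque': array([-0.00651824, -0.04515033,  0.01633816]), 'grasp_force': 0.0, 'width': 1.0016159748729079}
```

```bash
python3 - <<'E'
from h import *
c=cam('top'); save('t1.png',c['img'][180:300,215:415],4)
c=cam('side'); save('s1.png',c['img'][130:380,230:430],2.4)
E
```

```text
(no output)
```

View pics/t1.png

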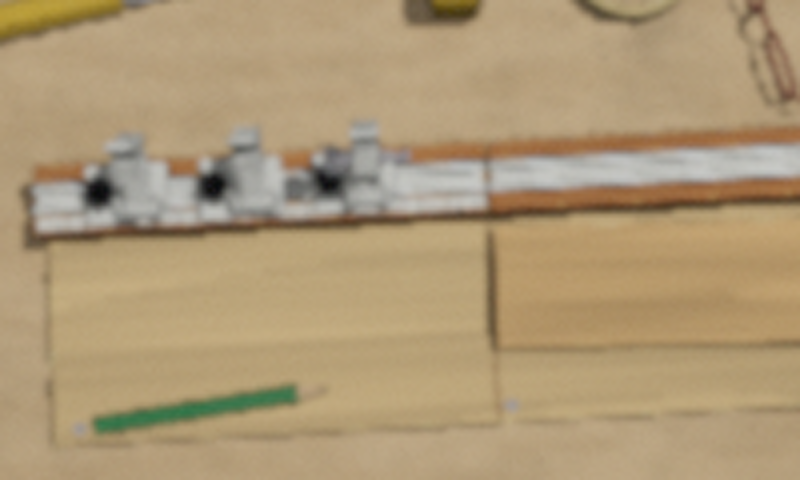

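View pics/s1.png

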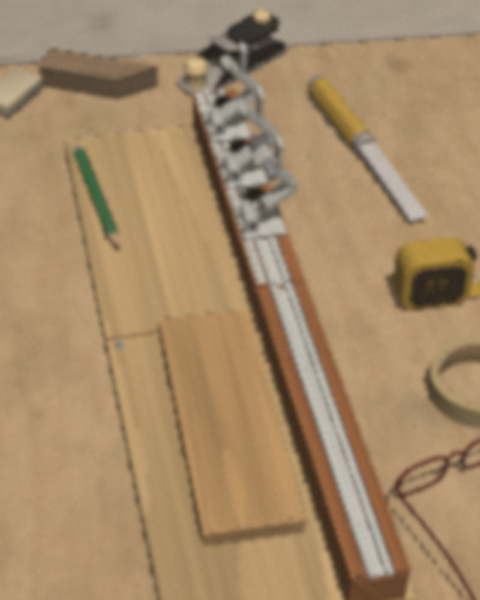

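View pics/top0.png

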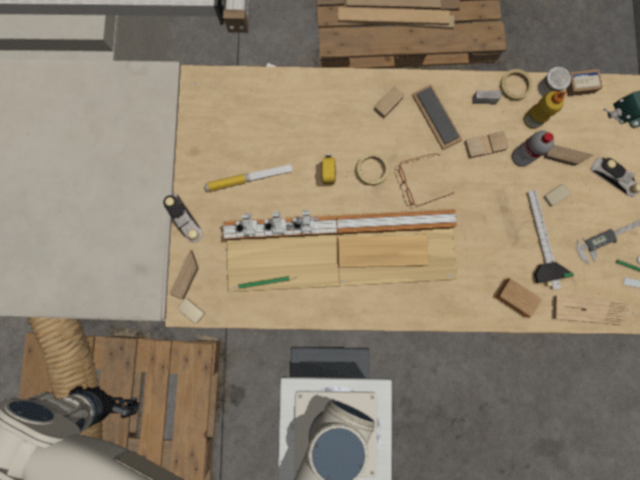

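```bash
cat > m.py <<'E'
from h import *
def cloud(n,box):
    c=cam(n); v,u=np.mgrid[0:480,0:640]; uv=np.c_[u.ravel(),v.ravel()]
    P=pts(c,uv); ok=(c['z_map'].ravel()>0)&(P[:,0]>box[0])&(P[:,0]<box[1])&(P[:,1]>box[2])&(P[:,1]<box[3])
    return c,P[ok],c['img'].reshape(-1,3)[ok],uv[ok]
E
python3 - <<'E'
from m import *
for n in ['top','side']:
    c,P,I,uv=cloud(n,[.35,.7,-.42,.42])
    h=np.histogram(P[:,2],bins=np.arange(-.01,.2,.005)); print(n,dict(zip(np.round(h[1][:-1],3),h[0])))
    s=(P[:,2]>.057)&(P[:,2]<.07)&(P[:,0]>.5)
    print('fence',cv2.minAreaRect(P[s,:2].astype('f')*1000), np.median(P[s,2]))
    s=(P[:,2]>.012)&(P[:,2]<.024)
    print('base',cv2.minAreaRect(P[s,:2].astype('f')*1000))
    r=manip.cut_out('board',n)[0]['mask']; s=r[uv[:,1],uv[:,0]]&(abs(P[:,2]-.038)<.006)
    print('board',cv2.minAreaRect(P[s,:2].astype('f')*1000),np.median(P[s,2]))
    s=(P[:,2]>.09)
    Q=P[s]; lab=np.round(Q[:,1],2)
    for y in np.unique(lab): q=Q[lab==y]; print(y,len(q),np.round([q[:,0].min(),q[:,0].max(),q[:,2].min(),q[:,2].max()],3))
E
```

```text
top {np.float64(-0.01): np.int64(1601), np.float64(-0.005): np.int64(8601), np.float64(0.0): np.int64(5661), np.float64(0.005): np.int64(553), np.float64(0.01): np.int64(2147), np.float64(0.015): np.int64(5103), np.float64(0.02): np.int64(1554), np.float64(0.025): np.int64(318), np.float64(0.03): np.int64(840), np.float64(0.035): np.int64(1705), np.float64(0.04): np.int64(434), np.float64(0.045): np.int64(77), np.float64(0.05): np.int64(241), np.float64(0.055): np.int64(976), np.float64(0.06): np.int64(1591), np.float64(0.065): np.int64(597), np.float64(0.07): np.int64(103), np.float64(0.075): np.int64(37), np.float64(0.08): np.int64(143), np.float64(0.085): np.int64(127), np.float64(0.09): np.int64(54), np.float64(0.095): np.int64(22), np.float64(0.1): np.int64(6), np.float64(0.105): np.int64(8), np.float64(0.11): np.int64(3), np.float64(0.115): np.int64(17), np.float64(0.12): np.int64(20), np.float64(0.125): np.int64(12), np.float64(0.13): np.int64(6), np.float64(0.135): np.int64(3), np.float64(0.14): np.int64(8), np.float64(0.145): np.int64(30), np.float64(0.15): np.int64(62), np.
[... 2641 characters left out ...]
26171875) 0.06163451552422594
base ((536.927001953125, 37.408935546875), (347.4971008300781, 774.4910888671875), 1.8784838914871216)
board ((518.2852172851562, -134.34754943847656), (90.4029312133789, 264.7938537597656), 2.5727121829986572) 0.03671921903439668
0.06 16 [0.582 0.591 0.144 0.157]
0.07 6 [0.583 0.588 0.151 0.154]
0.08 144 [0.574 0.617 0.09  0.173]
0.09 89 [0.573 0.618 0.09  0.173]
0.1 34 [0.576 0.617 0.093 0.17 ]
0.11 35 [0.572 0.594 0.145 0.163]
0.12 4 [0.58  0.593 0.153 0.159]
0.16 73 [0.573 0.609 0.09  0.173]
0.17 65 [0.57  0.611 0.09  0.172]
0.18 18 [0.572 0.606 0.091 0.172]
0.24 65 [0.564 0.601 0.09  0.173]
0.25 87 [0.565 0.602 0.09  0.173]
0.26 26 [0.569 0.603 0.09  0.171]
```

```bash
cat > g.py <<'E'
from h import *
from scipy.spatial.transform import Rotation as Ro
a=np.radians(4.2); RB=np.array([[np.cos(a),-np.sin(a),0],[np.sin(a),np.cos(a),0],[0,0,1]]); O=np.array([.563,.0385,0])
RD=RB@np.diag([-1,1,-1.])
def fence(p): return (np.asarray(p)-O)@RB
def go(t):
    "tool shift mm and turn deg to fence-frame target t (mm), aligned"
    s=manip.state(); R=s['orientation']; 
    print('at',np.round(fence(s['ee_pos'])*1000,1),'shift',np.round((O+RB@np.array(t)/1000-s['ee_pos'])@R*1000,1),'turn',np.round(Ro.from_matrix(R.T@RD).as_rotvec(degrees=True),2),'F',np.round(s['ft_force'],2),s['clock'])
E
python3 - <<'E'
from g import *
print(fence([.587,.063,.153]),fence([.6,.091,.15]))
go([68,50,235])
E
```

```text
[0.02572988 0.02267649 0.153     ] [0.04074564 0.0496492  0.15      ]
at [-387.1  523.5  231.3] shift [-583.4 -301.6   -3.7] turn [  0.    0.  -18.8] F [0.7  0.03 0.35] 0.9
```

Call:
drive_tool --steps '[{"tx":-58,"ty":-30,"tz":0,"wz":-4,"gripper":-1},{"tx":-117,"ty":-60,"tz":0,"wz":-8,"gripper":-1},{"tx":-175,"ty":-90,"tz":0,"wz":-12,"gripper":-1},{"tx":-233,"ty":-120,"tz":0,"wz":-16,"gripper":-1},{"tx":-290,"ty":-150,"tz":-4,"wz":-18.8,"gripper":-1}]'

```text
schema error: expected keys tx, ty, tz, wx, wy, wz, gripper
```

```bash
python3 -c "
from g import *
go([68,50,235])"
```

```text
at [-387.1  523.5  231.3] shift [-583.4 -301.6   -3.7] turn [  0.    0.  -18.8] F [0.7  0.03 0.35] 0.9
```

Call:
drive_tool --steps '[{"tx":-58,"ty":-30,"tz":0,"wx":0,"wy":0,"wz":-4,"gripper":-1},{"tx":-117,"ty":-60,"tz":0,"wx":0,"wy":0,"wz":-8,"gripper":-1},{"tx":-175,"ty":-90,"tz":0,"wx":0,"wy":0,"wz":-12,"gripper":-1},{"tx":-233,"ty":-120,"tz":0,"wx":0,"wy":0,"wz":-16,"gripper":-1},{"tx":-290,"ty":-150,"tz":-4,"wx":0,"wy":0,"wz":-18.8,"gripper":-1}]'

```text
clock: 1.52
ee_pos: [0.3722, 0.3219, 0.2346]
orientation: [[-0.997, -0.075, 0.0], [-0.075, 0.997, 0.0], [-0.0, 0.0, -1.0]]
ft_force: [1.3, 1.5, -0.9]
width: 0.004
grasp_force: 0.0
```

```bash
python3 -c "
from g import *
go([68,50,235])"
```

```text
at [-169.5  296.6  234.6] shift [-237.  -247.1   -0.4] turn [0.01 0.01 0.12] F [ 1.28  1.45 -0.93] 1.525
```

Call:
drive_tool --steps '[{"tx":-42,"ty":-43,"tz":0,"wx":0,"wy":0,"wz":0,"gripper":-1},{"tx":-84,"ty":-87,"tz":0,"wx":0,"wy":0,"wz":0,"gripper":-1},{"tx":-126,"ty":-131,"tz":0,"wx":0,"wy":0,"wz":0,"gripper":-1},{"tx":-168,"ty":-174,"tz":0,"wx":0,"wy":0,"wz":0,"gripper":-1},{"tx":-210,"ty":-218,"tz":0,"wx":0,"wy":0,"wz":0,"gripper":-1}]'

```text
clock: 2.15
ee_pos: [0.5978, 0.1198, 0.2347]
orientation: [[-0.997, -0.073, 0.0], [-0.073, 0.997, 0.0], [-0.0, 0.0, -1.0]]
ft_force: [-0.5, 0.4, 0.4]
width: 0.002
grasp_force: 0.0
```

Call:
drive_tool --steps '[{"tx":-19,"ty":-20,"tz":0,"wx":0,"wy":0,"wz":0,"gripper":-1},{"tx":-19,"ty":-20,"tz":0,"wx":0,"wy":0,"wz":0,"gripper":-1},{"tx":-19,"ty":-20,"tz":0,"wx":0,"wy":0,"wz":0,"gripper":-1},{"tx":-19,"ty":-20,"tz":0,"wx":0,"wy":0,"wz":0,"gripper":-1}]'

```text
clock: 2.65
ee_pos: [0.6161, 0.1039, 0.235]
orientation: [[-0.997, -0.074, 0.0], [-0.074, 0.997, 0.0], [-0.0, 0.0, -1.0]]
ft_force: [0.9, 0.4, 0.6]
width: -0.002
grasp_force: 0.0
```

```bash
python3 -c "
from g import *
go([68,50,150])
c=cam('side'); save('s2.png',c['img'][130:250,270:390],5)
print(proj(c,[O+RB@np.array([.0405,.05,.156])])-[270,130])"
```

```text
at [ 57.8  61.3 235. ] shift [-10.2 -11.3  85. ] turn [0.01 0.02 0.07] F [0.94 0.45 0.57] 2.65
[[75.88232194 62.84545695]]
```

View pics/s2.png

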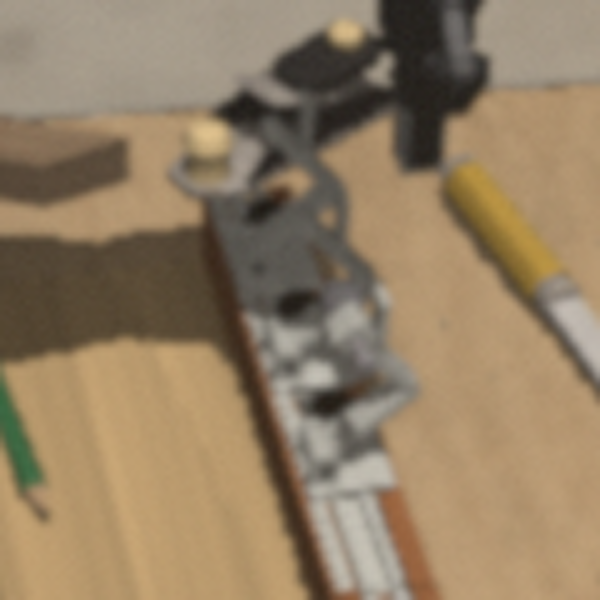

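Call:
drive_tool --steps '[{"tx":-10,"ty":-11,"tz":0,"wx":0,"wy":0,"wz":0,"gripper":-1},{"tx":-10,"ty":-11,"tz":0,"wx":0,"wy":0,"wz":0,"gripper":-1},{"tx":-10,"ty":-11,"tz":30,"wx":0,"wy":0,"wz":0,"gripper":-1},{"tx":-10,"ty":-11,"tz":60,"wx":0,"wy":0,"wz":0,"gripper":-1},{"tx":-10,"ty":-11,"tz":60,"wx":0,"wy":0,"wz":0,"gripper":-1}]'

```text
clock: 3.32
ee_pos: [0.6265, 0.0925, 0.1725]
orientation: [[-0.997, -0.073, -0.004], [-0.073, 0.997, -0.0], [0.004, 0.0, -1.0]]
ft_force: [0.1, -0.1, 1.4]
width: -0.003
grasp_force: 0.0
```

```bash
python3 -c "
from g import *
go([68,50,150])
c=cam('side'); save('s3.png',c['img'][130:250,270:390],5)"
```

```text
at [ 67.3  49.2 172.5] shift [-0.8  0.8 22.5] turn [ 0.02 -0.24 -0.01] F [ 0.08 -0.13  1.41] 3.325
```

View pics/s3.png

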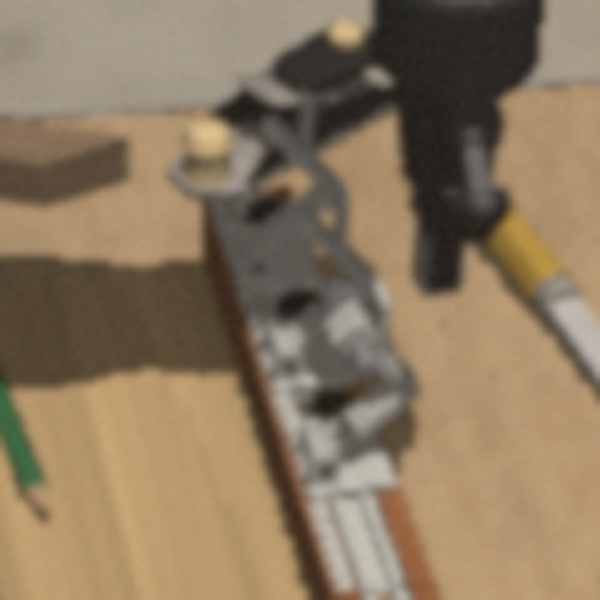

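Call:
drive_tool --steps '[{"tx":0,"ty":1,"tz":22,"wx":0,"wy":0,"wz":0,"gripper":-1},{"tx":0,"ty":1,"tz":22,"wx":0,"wy":0,"wz":0,"gripper":-1},{"tx":5,"ty":1,"tz":22,"wx":0,"wy":0,"wz":0,"gripper":-1},{"tx":10,"ty":1,"tz":22,"wx":0,"wy":0,"wz":0,"gripper":-1},{"tx":15,"ty":1,"tz":22,"wx":0,"wy":0,"wz":0,"gripper":-1}]'

```text
clock: 4.0
ee_pos: [0.6124, 0.0925, 0.1533]
orientation: [[-0.997, -0.073, 0.001], [-0.073, 0.997, 0.0], [-0.001, -0.0, -1.0]]
ft_force: [1.1, -0.2, 0.7]
width: -0.001
grasp_force: 0.2
```

Call:
drive_tool --steps '[{"tx":5,"ty":0,"tz":0,"wx":0,"wy":0,"wz":0,"gripper":-1},{"tx":10,"ty":0,"tz":0,"wx":0,"wy":0,"wz":0,"gripper":-1},{"tx":15,"ty":0,"tz":0,"wx":0,"wy":0,"wz":0,"gripper":-1},{"tx":20,"ty":0,"tz":0,"wx":0,"wy":0,"wz":0,"gripper":-1},{"tx":25,"ty":0,"tz":0,"wx":0,"wy":0,"wz":0,"gripper":-1}]'

```text
clock: 4.62
ee_pos: [0.5873, 0.0907, 0.1525]
orientation: [[-0.997, -0.073, -0.0], [-0.073, 0.997, -0.0], [0.0, -0.0, -1.0]]
ft_force: [-0.1, -0.4, 0.7]
width: 0.006
grasp_force: 0.1
```

Call:
drive_tool --steps '[{"tx":5,"ty":0,"tz":0,"wx":0,"wy":0,"wz":0,"gripper":-1},{"tx":10,"ty":0,"tz":0,"wx":0,"wy":0,"wz":0,"gripper":-1},{"tx":10,"ty":0,"tz":0,"wx":0,"wy":0,"wz":0,"gripper":-1},{"tx":10,"ty":0,"tz":0,"wx":0,"wy":0,"wz":0,"gripper":-1}]'

```text
clock: 5.12
ee_pos: [0.5778, 0.0899, 0.1526]
orientation: [[-0.997, -0.073, 0.0], [-0.073, 0.997, -0.0], [-0.0, -0.0, -1.0]]
ft_force: [-0.6, -0.6, -0.8]
width: 0.0
grasp_force: 0.0
```

```bash
python3 -c "
from g import *
go([68,50,150])
c=cam('side'); save('s4.png',c['img'][130:250,270:390],5)"
```

```text
at [ 18.5  50.2 152.6] shift [-49.5  -0.2   2.6] turn [-0.    0.01 -0.  ] F [-0.6  -0.63 -0.81] 5.125
```

View pics/s4.png

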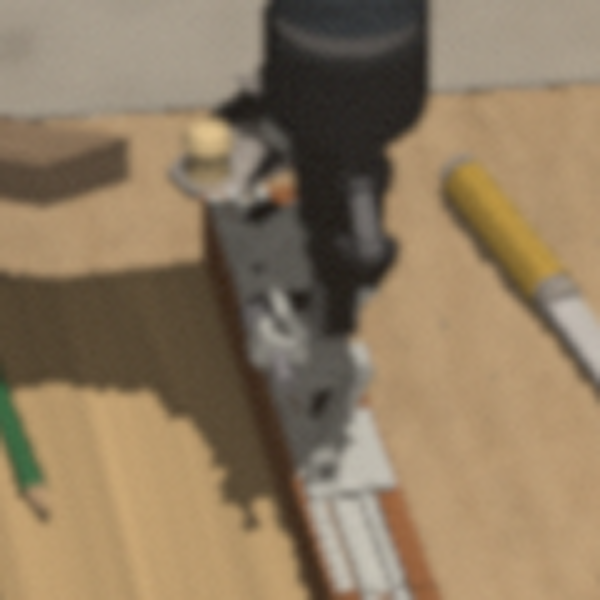

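Call:
drive_tool --steps '[{"tx":4,"ty":0,"tz":0,"wx":0,"wy":0,"wz":0,"gripper":-1},{"tx":4,"ty":0,"tz":0,"wx":0,"wy":0,"wz":0,"gripper":-1},{"tx":4,"ty":0,"tz":0,"wx":0,"wy":0,"wz":0,"gripper":-1},{"tx":4,"ty":0,"tz":0,"wx":0,"wy":0,"wz":0,"gripper":-1},{"tx":4,"ty":0,"tz":0,"wx":0,"wy":0,"wz":0,"gripper":-1}]'

```text
clock: 5.8
ee_pos: [0.5738, 0.0897, 0.1525]
orientation: [[-0.997, -0.073, 0.0], [-0.073, 0.997, -0.0], [-0.0, -0.0, -1.0]]
ft_force: [0.6, 0.3, 0.7]
width: 0.003
grasp_force: 0.0
```

Call:
drive_tool --steps '[{"tx":0,"ty":0,"tz":-20,"wx":0,"wy":0,"wz":0,"gripper":-1},{"tx":0,"ty":0,"tz":-60,"wx":0,"wy":0,"wz":0,"gripper":-1},{"tx":0,"ty":-50,"tz":-90,"wx":0,"wy":0,"wz":0,"gripper":-1},{"tx":0,"ty":-100,"tz":-90,"wx":0,"wy":0,"wz":0,"gripper":-1},{"tx":0,"ty":-150,"tz":-90,"wx":0,"wy":0,"wz":0,"gripper":-1}]'

```text
clock: 6.42
ee_pos: [0.5849, -0.0612, 0.2431]
orientation: [[-0.997, -0.074, 0.001], [-0.074, 0.997, -0.0], [-0.001, -0.0, -1.0]]
ft_force: [0.1, 0.4, -0.0]
width: 0.0
grasp_force: 0.0
```

```bash
cat > look.py <<'E'
from g import *
from m import cloud
def look():
  for n in ['top','side']:
    c,P,I,uv=cloud(n,[.35,.7,-.42,.42]); Q=P-O; Q=Q@RB*1000
    st=(Q[:,1]>0)&(Q[:,1]<70)&(Q[:,0]<-4)&(Q[:,2]>26)&(Q[:,2]<110)
    q=Q[st]; print(n,'arm in front:',len(q), np.round(np.percentile(q,[0,5,50,95,100],axis=0),0).tolist() if len(q) else '')
    t=(Q[:,2]>120)&(Q[:,2]<180)
    print('high y',np.unique(np.round(Q[t,1]/10)*10,return_counts=True))
    r=manip.cut_out('board',n)
    if r:
        s=r[0]['mask'][uv[:,1],uv[:,0]]&(abs(P[:,2]-.037)<.006)
        (cx,cy),wh,an=cv2.minAreaRect(Q[s,:2].astype('f')); an=(an+45)%90-45
        print('board score',round(r[0]['score'],2),'centre',np.round([cx,cy],1),np.round(wh,1),'yaw rel',round(an,2),'left y',round(cy+130,1))
    f=(Q[:,2]>57)&(Q[:,2]<69)&(Q[:,0]>-10)&(Q[:,0]<60)
    (cx,cy),wh,an=cv2.minAreaRect(Q[f,:2].astype('f')); print('fence centre(25,-45)',np.round([cx,cy],1),np.round(wh,1),round((an+45)%90-45,2))
E
python3 -c "
from look import *
look()
c=cam('side'); save('s5.png',c['img'][130:380,230:430],2.4)
go([-115,-210,100])"
```

```text
top arm in front: 39 [[-97.0, 24.0, 27.0], [-63.0, 25.0, 91.0], [-56.0, 41.0, 103.0], [-41.0, 68.0, 109.0], [-41.0, 69.0, 110.0]]
high y (array([ 50.,  60., 130., 140., 200., 210., 220.]), array([37, 24, 47, 38, 10, 49, 32]))
board score 0.69 centre [ -58.3 -262.1] [65.5 88.3] yaw rel -2.68 left y -132.1
fence centre(25,-45) [ 27.  -43.6] [668.1  51.4] -0.09
side arm in front: 229 [[-84.0, 16.0, 80.0], [-80.0, 22.0, 85.0], [-59.0, 43.0, 100.0], [-8.0, 58.0, 108.0], [-5.0, 70.0, 110.0]]
high y (array([ 40.,  50.,  60., 120., 130., 140., 200., 210., 220.]), array([ 6, 10,  1, 68, 40, 10, 48, 50, 10]))
board score 0.95 centre [ -57.1 -169.9] [264.7  91.2] yaw rel -1.56 left y -39.9
fence centre(25,-45) [ 24.2 -46.1] [676.5  51.9] -0.03
at [ 14.3 -99.7 242.4] shift [ 129.2 -110.4  142.4] turn [ 0.02 -0.02 -0.04] F [0.19 0.99 0.93] 6.675
```

View pics/s5.png

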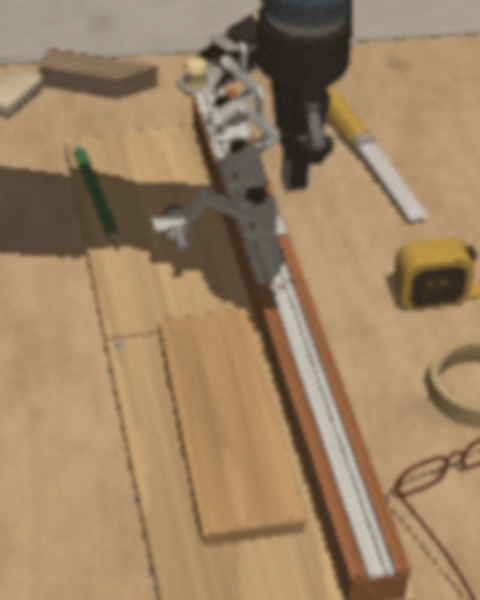

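Call:
drive_tool --steps '[{"tx":48,"ty":-28,"tz":0,"wx":0,"wy":0,"wz":0,"gripper":-1},{"tx":96,"ty":-56,"tz":0,"wx":0,"wy":0,"wz":0,"gripper":-1},{"tx":144,"ty":-85,"tz":40,"wx":0,"wy":0,"wz":0,"gripper":-1},{"tx":144,"ty":-85,"tz":80,"wx":0,"wy":0,"wz":0,"gripper":-1},{"tx":144,"ty":-85,"tz":120,"wx":0,"wy":0,"wz":0,"gripper":-1}]'

```text
clock: 7.3
ee_pos: [0.4469, -0.1545, 0.1219]
orientation: [[-0.997, -0.074, 0.001], [-0.074, 0.997, -0.0], [-0.001, -0.001, -1.0]]
ft_force: [0.4, -0.8, 0.3]
width: 0.004
grasp_force: 0.0
```

Call:
drive_tool --steps '[{"tx":0,"ty":0,"tz":45,"wx":0,"wy":0,"wz":0,"gripper":-1},{"tx":0,"ty":0,"tz":75,"wx":0,"wy":0,"wz":0,"gripper":-1},{"tx":0,"ty":0,"tz":75,"wx":0,"wy":0,"wz":0,"gripper":-1},{"tx":0,"ty":0,"tz":75,"wx":0,"wy":0,"wz":0,"gripper":-1}]'

```text
clock: 7.8
ee_pos: [0.4481, -0.1549, 0.0487]
orientation: [[-0.997, -0.074, 0.001], [-0.074, 0.997, -0.001], [-0.001, -0.001, -1.0]]
ft_force: [-0.1, -0.0, 0.3]
width: 0.002
grasp_force: 0.0
```

```bash
python3 -c "
from look import *
look()
go([-115,-185,26])"
```

```text
top arm in front: 177 [[-67.0, 24.0, 26.0], [-62.0, 35.0, 30.0], [-41.0, 53.0, 78.0], [-9.0, 63.0, 86.0], [-4.0, 68.0, 88.0]]
high y (array([-150., -140., -130., -120.,  130.,  140.,  200.,  210.,  220.]), array([ 4, 44, 34, 20, 42, 36, 10, 48, 30]))
board score 0.67 centre [ -54.6 -161.5] [256.4  89.9] yaw rel -1.14 left y -31.5
fence centre(25,-45) [ 26.6 -43.5] [667.2  51.5] -0.09
side arm in front: 165 [[-51.0, 16.0, 26.0], [-48.0, 22.0, 31.0], [-35.0, 42.0, 78.0], [-8.0, 56.0, 83.0], [-4.0, 60.0, 84.0]]
high y (array([-250., -240., -230., -220., -210., -200., -190.,  120.,  130.,
        140.,  200.,  210.,  220.]), array([42, 58, 84, 97, 46, 61,  2, 72, 41,  7, 44, 47, 10]))
board score 0.61 centre [ -56.9 -170.3] [264.3  91.1] yaw rel -1.7 left y -40.3
fence centre(25,-45) [ 24.3 -45.8] [676.3  52. ] -0.07
at [-128.9 -185.    48.7] shift [-13.9   0.   22.7] turn [-0.07  0.1   0.02] F [-0.54  0.77  0.04] 8.0
```

Call:
drive_tool --steps '[{"tx":0,"ty":0,"tz":12,"wx":0,"wy":0,"wz":0,"gripper":-1},{"tx":0,"ty":0,"tz":22,"wx":0,"wy":0,"wz":0,"gripper":-1},{"tx":0,"ty":0,"tz":22,"wx":0,"wy":0,"wz":0,"gripper":-1},{"tx":-5,"ty":0,"tz":22,"wx":0,"wy":0,"wz":0,"gripper":-1},{"tx":-10,"ty":0,"tz":22,"wx":0,"wy":0,"wz":0,"gripper":-1}]'

```text
clock: 8.62
ee_pos: [0.4579, -0.1547, 0.0258]
orientation: [[-0.997, -0.073, 0.001], [-0.073, 0.997, -0.0], [-0.0, -0.0, -1.0]]
ft_force: [-0.6, -0.4, 0.4]
width: 0.004
grasp_force: 0.0
```

Call:
drive_tool --steps '[{"tx":-3,"ty":0,"tz":0,"wx":0,"wy":0,"wz":0,"gripper":-1},{"tx":-5,"ty":0,"tz":0,"wx":0,"wy":0,"wz":0,"gripper":-1},{"tx":-7,"ty":0,"tz":0,"wx":0,"wy":0,"wz":0,"gripper":-1},{"tx":-9,"ty":0,"tz":0,"wx":0,"wy":0,"wz":0,"gripper":-1}]'

```text
clock: 9.12
ee_pos: [0.4661, -0.1538, 0.0256]
orientation: [[-0.997, -0.073, -0.001], [-0.073, 0.997, -0.0], [0.001, -0.0, -1.0]]
ft_force: [-1.2, -0.4, 1.3]
width: -0.0
grasp_force: 0.9
```

Call:
drive_tool --steps '[{"tx":-2,"ty":0,"tz":0,"wx":0,"wy":0,"wz":0,"gripper":-1},{"tx":-4,"ty":0,"tz":0,"wx":0,"wy":0,"wz":0,"gripper":-1},{"tx":-5,"ty":0,"tz":0,"wx":0,"wy":0,"wz":0,"gripper":-1}]'

```text
clock: 9.5
ee_pos: [0.4713, -0.1535, 0.0255]
orientation: [[-0.997, -0.073, -0.0], [-0.073, 0.997, -0.0], [0.0, -0.0, -1.0]]
ft_force: [-0.8, -0.7, 1.3]
width: -0.001
grasp_force: 0.9
```

```bash
python3 -c "
from look import *
look()
go([-101,-185,26])"
```

```text
top arm in front: 182 [[-142.0, 6.0, 26.0], [-64.0, 35.0, 29.0], [-41.0, 53.0, 77.0], [-9.0, 63.0, 85.0], [-4.0, 68.0, 89.0]]
high y (array([-160., -150., -140., -130., -120.,  130.,  140.,  200.,  210.,
        220.]), array([ 1, 14, 31, 12,  4, 41, 39,  9, 50, 30]))
board score 0.56 centre [ -48.2 -121.6] [178.   90.6] yaw rel -0.9 left y 8.4
fence centre(25,-45) [ 26.7 -43.5] [667.   51.2] -0.11
side arm in front: 0 
high y (array([-250., -240., -230., -220., -210., -200., -190., -180.,  120.,
        130.,  140.,  200.]), array([  1,  15,  79, 275,  94,  55,  10,   2,  65,  34,  11,   2]))
board score 0.89 centre [ -51.3 -169.6] [263.   90.4] yaw rel -0.71 left y -39.6
fence centre(25,-45) [ 24.2 -74. ] [620.   52.3] -0.13
at [-105.4 -184.8   25.5] shift [-4.4 -0.2 -0.5] turn [-0.    0.02  0.  ] F [-1.12 -0.15  0.69] 9.7
```

Call:
drive_tool --steps '[{"tx":-2,"ty":0,"tz":0,"wx":0,"wy":0,"wz":0,"gripper":-1},{"tx":-3,"ty":0,"tz":0,"wx":0,"wy":0,"wz":0,"gripper":-1},{"tx":-4,"ty":0,"tz":0,"wx":0,"wy":0,"wz":0,"gripper":-1}]'

```text
clock: 10.07
ee_pos: [0.4753, -0.1532, 0.0255]
orientation: [[-0.997, -0.073, -0.0], [-0.073, 0.997, -0.0], [0.0, -0.0, -1.0]]
ft_force: [-1.5, -0.5, 1.7]
width: -0.004
grasp_force: 0.9
```

Call:
drive_tool --steps '[{"tx":-1,"ty":0,"tz":0,"wx":0,"wy":0,"wz":0,"gripper":-1},{"tx":-2,"ty":0,"tz":0,"wx":0,"wy":0,"wz":0,"gripper":-1}]'

```text
clock: 10.32
ee_pos: [0.4769, -0.1529, 0.0255]
orientation: [[-0.997, -0.073, -0.001], [-0.073, 0.997, 0.0], [0.001, 0.0, -1.0]]
ft_force: [-6.1, -0.4, 4.4]
width: -0.002
grasp_force: 3.2
```

Call:
drive_tool --steps '[{"tx":-1,"ty":0,"tz":0,"wx":0,"wy":0,"wz":0,"gripper":-1},{"tx":-2,"ty":0,"tz":0,"wx":0,"wy":0,"wz":0,"gripper":-1}]'

```text
clock: 10.58
ee_pos: [0.477, -0.1529, 0.0254]
orientation: [[-0.997, -0.073, -0.005], [-0.073, 0.997, -0.001], [0.005, -0.0, -1.0]]
ft_force: [-15.5, -3.5, 12.3]
width: -0.001
grasp_force: 8.0
```

```bash
python3 -c "
from look import *
look()
go([-101,-185,26])"
```

```text
top arm in front: 176 [[-67.0, 4.0, 26.0], [-61.0, 33.0, 30.0], [-41.0, 53.0, 78.0], [-9.0, 63.0, 85.0], [-5.0, 68.0, 88.0]]
high y (array([-150., -140., -130., -120.,  130.,  140.,  200.,  210.,  220.]), array([ 7, 36, 12,  4, 43, 37, 10, 48, 32]))
fence centre(25,-45) [ 26.6 -43.5] [ 51.6 667.1] 0.0
side arm in front: 0 
high y (array([-250., -240., -230., -220., -210., -200., -190., -180.,  120.,
        130.,  140.,  150.]), array([  1,  17,  70, 272,  93,  55,  12,   1,  54,  33,   5,   1]))
board score 0.81 centre [ -45.8 -167.5] [265.8  91. ] yaw rel -0.12 left y -37.5
fence centre(25,-45) [ 24.1 -95.8] [576.2  51.9] -0.03
at [ -99.9 -184.6   25.4] shift [ 1.1 -0.4 -0.6] turn [-0.02 -0.25 -0.04] F [-12.67  -2.25   8.93] 10.775
```

Call:
drive_tool --steps '[{"tx":10,"ty":0,"tz":0,"wx":0,"wy":0,"wz":0,"gripper":-1},{"tx":22,"ty":0,"tz":0,"wx":0,"wy":0,"wz":0,"gripper":-1},{"tx":22,"ty":0,"tz":-20,"wx":0,"wy":0,"wz":0,"gripper":-1},{"tx":22,"ty":-50,"tz":-60,"wx":0,"wy":0,"wz":0,"gripper":-1},{"tx":10,"ty":-100,"tz":-60,"wx":0,"wy":0,"wz":0,"gripper":-1}]'

```text
clock: 11.4
ee_pos: [0.4774, -0.255, 0.0887]
orientation: [[-0.997, -0.074, 0.004], [-0.074, 0.997, -0.003], [-0.004, -0.003, -1.0]]
ft_force: [1.0, -0.4, 0.1]
width: -0.0
grasp_force: 0.0
```

```bash
python3 -c "
from g import *
go([-45,-340,80])"
```

```text
at [-106.8 -286.4   88.7] shift [-61.7 -53.6   9.2] turn [-0.19  0.24  0.07] F [ 1.02 -0.45  0.09] 11.4
```

Call:
drive_tool --steps '[{"tx":-30,"ty":-27,"tz":0,"wx":0,"wy":0,"wz":0,"gripper":-1},{"tx":-60,"ty":-54,"tz":0,"wx":0,"wy":0,"wz":0,"gripper":-1},{"tx":-60,"ty":-54,"tz":10,"wx":0,"wy":0,"wz":0,"gripper":-1},{"tx":-60,"ty":-54,"tz":10,"wx":0,"wy":0,"wz":0,"gripper":-1}]'

```text
clock: 11.9
ee_pos: [0.5391, -0.3019, 0.0742]
orientation: [[-0.997, -0.073, -0.002], [-0.073, 0.997, 0.002], [0.002, 0.002, -1.0]]
ft_force: [0.8, 1.0, -0.7]
width: -0.001
grasp_force: 0.0
```

```bash
python3 -c "
from look import *
look()
go([-45,-330,26])"
```

```text
top arm in front: 180 [[-68.0, 24.0, 26.0], [-64.0, 35.0, 30.0], [-41.0, 53.0, 78.0], [-9.0, 63.0, 86.0], [-5.0, 68.0, 88.0]]
high y (array([-320., -310., -300., -290., -280., -270.,  130.,  140.,  200.,
        210.,  220.]), array([ 1,  9, 14, 40, 38,  6, 48, 36, 12, 48, 29]))
board score 0.94 centre [ -43.1 -162.4] [260.7  90.4] yaw rel -0.14 left y -32.4
fence centre(25,-45) [ 26.9 -43.5] [666.6  51.3] -0.02
side arm in front: 245 [[-70.0, 15.0, 26.0], [-64.0, 21.0, 29.0], [-46.0, 43.0, 47.0], [-24.0, 57.0, 82.0], [-19.0, 70.0, 86.0]]
high y (array([-400., -390., -380., -370., -360., -350., -340., -330.]), array([77, 67, 58, 20, 93, 53,  4, 16]))
board score 0.84 centre [ -46.1 -168.2] [ 90.3 262.3] yaw rel 0.09 left y -38.2
fence centre(25,-45) [  24.3 -283. ] [200.7  51.9] -0.41
at [ -48.  -338.2   76.1] shift [-3.   8.2 50.1] turn [-0.01  0.01  0.02] F [ 0.36  0.05 -0.32] 12.1
```

Call:
drive_tool --steps '[{"tx":-3,"ty":0,"tz":25,"wx":0,"wy":0,"wz":0,"gripper":-1},{"tx":-3,"ty":0,"tz":50,"wx":0,"wy":0,"wz":0,"gripper":-1},{"tx":-3,"ty":0,"tz":50,"wx":0,"wy":0,"wz":0,"gripper":-1},{"tx":-3,"ty":9,"tz":50,"wx":0,"wy":0,"wz":0,"gripper":-1},{"tx":-3,"ty":18,"tz":50,"wx":0,"wy":0,"wz":0,"gripper":-1}]'

```text
clock: 12.72
ee_pos: [0.5424, -0.2842, 0.0268]
orientation: [[-0.997, -0.073, 0.001], [-0.073, 0.997, -0.001], [-0.001, -0.001, -1.0]]
ft_force: [0.5, 0.7, 0.1]
width: -0.001
grasp_force: 0.0
```

Call:
drive_tool --steps '[{"tx":0,"ty":5,"tz":0,"wx":0,"wy":0,"wz":0,"gripper":-1},{"tx":0,"ty":9,"tz":0,"wx":0,"wy":0,"wz":0,"gripper":-1},{"tx":0,"ty":13,"tz":0,"wx":0,"wy":0,"wz":0,"gripper":-1},{"tx":0,"ty":17,"tz":0,"wx":0,"wy":0,"wz":0,"gripper":-1},{"tx":0,"ty":21,"tz":0,"wx":0,"wy":0,"wz":0,"gripper":-1}]'

```text
clock: 13.35
ee_pos: [0.5407, -0.2639, 0.0257]
orientation: [[-0.997, -0.073, 0.0], [-0.073, 0.997, -0.001], [-0.0, -0.001, -1.0]]
ft_force: [0.2, -2.5, 1.6]
width: -0.001
grasp_force: 1.0
```

Call:
drive_tool --steps '[{"tx":0,"ty":4,"tz":0,"wx":0,"wy":0,"wz":0,"gripper":-1},{"tx":0,"ty":8,"tz":0,"wx":0,"wy":0,"wz":0,"gripper":-1},{"tx":0,"ty":12,"tz":0,"wx":0,"wy":0,"wz":0,"gripper":-1},{"tx":0,"ty":16,"tz":0,"wx":0,"wy":0,"wz":0,"gripper":-1},{"tx":0,"ty":20,"tz":0,"wx":0,"wy":0,"wz":0,"gripper":-1}]'

```text
clock: 13.98
ee_pos: [0.539, -0.2435, 0.0256]
orientation: [[-0.997, -0.073, 0.0], [-0.073, 0.997, -0.0], [-0.0, -0.0, -1.0]]
ft_force: [0.1, -2.5, 1.4]
width: -0.001
grasp_force: 1.0
```

```bash
python3 -c "
from look import *
look()
go([-45,-330,26])"
```

```text
top arm in front: 178 [[-93.0, 12.0, 26.0], [-64.0, 33.0, 29.0], [-41.0, 53.0, 78.0], [-9.0, 63.0, 85.0], [-4.0, 68.0, 87.0]]
high y (array([-250., -240., -230., -220.,  130.,  140.,  200.,  210.,  220.]), array([ 5, 51, 13,  5, 45, 36, 12, 48, 31]))
board score 0.61 centre [ -43.3 -132.7] [258.9  90.3] yaw rel -0.11 left y -2.7
fence centre(25,-45) [ 26.8 -14.7] [610.4  51.3] -0.04
side arm in front: 212 [[-70.0, 14.0, 26.0], [-65.0, 20.0, 27.0], [-47.0, 42.0, 42.0], [-35.0, 56.0, 83.0], [-31.0, 68.0, 86.0]]
high y (array([-340., -330., -320., -310., -300., -290., -280.]), array([  6,  26, 252, 133,  88,  26,  11]))
board score 0.58 centre [  73.5 -278.9] [20.2  6.3] yaw rel -16.94 left y -148.9
fence centre(25,-45) [  24.4 -253.7] [ 51.9 260.2] 0.11
at [ -44.8 -279.2   25.3] shift [  0.3 -50.8  -0.7] turn [ 0.05 -0.03  0.02] F [0.99 0.42 0.23] 14.175
```

Call:
drive_tool --steps '[{"tx":0,"ty":4,"tz":0,"wx":0,"wy":0,"wz":0,"gripper":-1},{"tx":0,"ty":8,"tz":0,"wx":0,"wy":0,"wz":0,"gripper":-1},{"tx":0,"ty":11,"tz":0,"wx":0,"wy":0,"wz":0,"gripper":-1},{"tx":0,"ty":13,"tz":0,"wx":0,"wy":0,"wz":0,"gripper":-1},{"tx":0,"ty":15,"tz":0,"wx":0,"wy":0,"wz":0,"gripper":-1}]'

```text
clock: 14.8
ee_pos: [0.538, -0.2287, 0.0256]
orientation: [[-0.997, -0.073, 0.0], [-0.073, 0.997, -0.0], [-0.0, -0.0, -1.0]]
ft_force: [-0.4, -0.8, -0.6]
width: -0.005
grasp_force: 0.5
```

```bash
python3 -c "
from look import *
go([-45,-330,26])
c=cam('side'); im=c['img']; save('s6.png',im[200:280,280:380],8)
look()"
```

```text
at [ -44.5 -264.6   25.6] shift [  0.5 -65.4  -0.4] turn [-0.    0.    0.01] F [-0.38 -0.78 -0.59] 14.8
top arm in front: 300 [[-88.0, 0.0, 28.0], [-79.0, 2.0, 31.0], [-42.0, 46.0, 39.0], [-9.0, 62.0, 85.0], [-4.0, 68.0, 88.0]]
high y (array([-230., -220., -210., -200.,  130.,  140.,  200.,  210.,  220.]), array([16, 40, 10,  2, 44, 38,  8, 46, 31]))
board score 0.62 centre [ -43.7 -116. ] [254.7  89.9] yaw rel -0.28 left y 14.0
fence centre(25,-45) [26.8 -6.1] [591.8  51.6] -0.09
side arm in front: 222 [[-89.0, 0.0, 28.0], [-74.0, 2.0, 29.0], [-49.0, 41.0, 40.0], [-38.0, 58.0, 82.0], [-34.0, 70.0, 86.0]]
high y (array([-330., -320., -310., -300., -290., -280., -270., -260.]), array([  2,  21,  67, 289,  96,  56,  11,   7]))
board score 0.66 centre [ -49.1 -123.3] [ 88.7 263.3] yaw rel 1.08 left y 6.7
fence centre(25,-45) [  24.2 -244.7] [277.8  51.3] -0.15
```

View pics/s6.png

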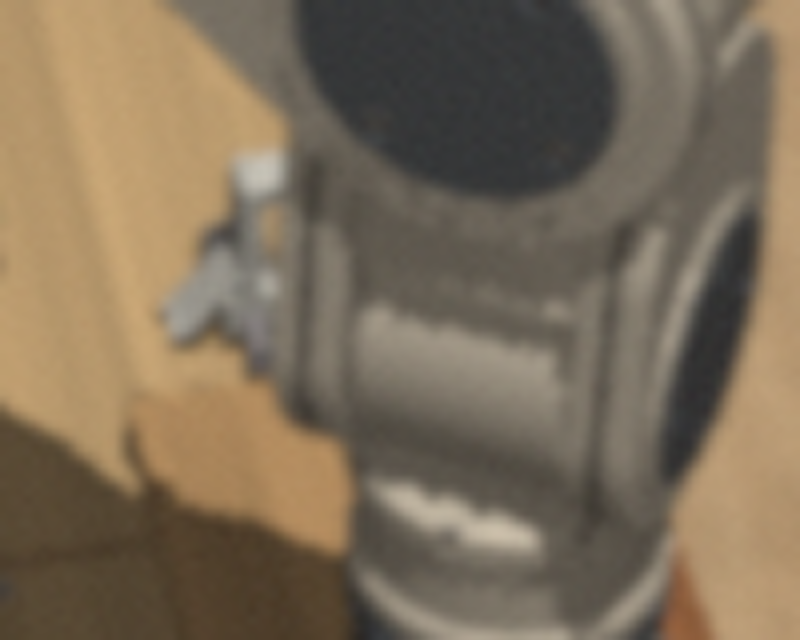

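Call:
drive_tool --steps '[{"tx":0,"ty":1.5,"tz":0,"wx":0,"wy":0,"wz":0,"gripper":-1},{"tx":0,"ty":3,"tz":0,"wx":0,"wy":0,"wz":0,"gripper":-1}]'

```text
clock: 15.3
ee_pos: [0.5378, -0.2259, 0.0256]
orientation: [[-0.997, -0.073, 0.0], [-0.073, 0.997, -0.0], [-0.0, -0.0, -1.0]]
ft_force: [-0.6, -0.4, 0.0]
width: -0.001
grasp_force: 0.6
```

Call:
drive_tool --steps '[{"tx":0,"ty":1,"tz":0,"wx":0,"wy":0,"wz":0,"gripper":-1},{"tx":0,"ty":2,"tz":0,"wx":0,"wy":0,"wz":0,"gripper":-1}]'

```text
clock: 15.55
ee_pos: [0.5376, -0.2238, 0.0256]
orientation: [[-0.997, -0.073, 0.0], [-0.073, 0.997, -0.0], [-0.0, -0.0, -1.0]]
ft_force: [0.1, 0.4, -0.6]
width: -0.001
grasp_force: 0.6
```

Call:
drive_tool --steps '[{"tx":0,"ty":0.7,"tz":0,"wx":0,"wy":0,"wz":0,"gripper":-1},{"tx":0,"ty":1.4,"tz":0,"wx":0,"wy":0,"wz":0,"gripper":-1}]'

```text
clock: 15.8
ee_pos: [0.5375, -0.2224, 0.0255]
orientation: [[-0.997, -0.073, -0.0], [-0.073, 0.997, -0.0], [0.0, -0.0, -1.0]]
ft_force: [0.5, -0.9, -0.1]
width: 0.004
grasp_force: 0.6
```

Call:
drive_tool --steps '[{"tx":0,"ty":0.7,"tz":0,"wx":0,"wy":0,"wz":0,"gripper":-1},{"tx":0,"ty":1.4,"tz":0,"wx":0,"wy":0,"wz":0,"gripper":-1}]'

```text
clock: 16.05
ee_pos: [0.5374, -0.221, 0.0256]
orientation: [[-0.997, -0.073, 0.0], [-0.073, 0.997, -0.0], [-0.0, -0.0, -1.0]]
ft_force: [0.1, -1.0, 0.3]
width: 0.003
grasp_force: 0.6
```

Call:
drive_tool --steps '[{"tx":0,"ty":0.7,"tz":0,"wx":0,"wy":0,"wz":0,"gripper":-1},{"tx":0,"ty":1.4,"tz":0,"wx":0,"wy":0,"wz":0,"gripper":-1}]'

```text
clock: 16.3
ee_pos: [0.5373, -0.2196, 0.0256]
orientation: [[-0.997, -0.073, 0.0], [-0.073, 0.997, -0.0], [-0.0, -0.0, -1.0]]
ft_force: [0.7, -1.4, 0.8]
width: 0.001
grasp_force: 0.7
```

```bash
python3 -c "
from look import *
go([-45,-330,26])
look()"
```

```text
at [ -44.6 -255.5   25.6] shift [  0.4 -74.5  -0.4] turn [-0.  0.  0.] F [ 0.68 -1.38  0.84] 16.3
top arm in front: 388 [[-142.0, 0.0, 26.0], [-82.0, 2.0, 31.0], [-43.0, 20.0, 39.0], [-9.0, 62.0, 83.0], [-5.0, 68.0, 90.0]]
high y (array([-220., -210., -200., -190.,  130.,  140.,  200.,  210.,  220.]), array([29, 24,  7,  3, 44, 38, 11, 46, 30]))
board score 0.72 centre [ -43.4 -109. ] [259.9  91.2] yaw rel -0.02 left y 21.0
fence centre(25,-45) [27.  -0.1] [ 51.6 581. ] 0.05
side arm in front: 257 [[-91.0, 0.0, 26.0], [-85.0, 3.0, 29.0], [-53.0, 40.0, 37.0], [-42.0, 57.0, 81.0], [-36.0, 68.0, 85.0]]
high y (array([-320., -310., -300., -290., -280., -270., -260., -250.]), array([  2,  19,  93, 277,  98,  49,   8,   7]))
board score 0.91 centre [ -47.5 -115.3] [ 87.8 261.4] yaw rel 0.02 left y 14.7
fence centre(25,-45) [  24.2 -242.3] [ 51.5 284.6] 0.02
```

Call:
drive_tool --steps '[{"tx":0,"ty":0.6,"tz":0,"wx":0,"wy":0,"wz":0,"gripper":-1},{"tx":0,"ty":1.2,"tz":0,"wx":0,"wy":0,"wz":0,"gripper":-1}]'

```text
clock: 16.75
ee_pos: [0.5372, -0.2184, 0.0255]
orientation: [[-0.997, -0.073, -0.0], [-0.073, 0.997, -0.0], [0.0, -0.0, -1.0]]
ft_force: [-0.3, -1.5, -0.0]
width: 0.001
grasp_force: 0.7
```

Call:
drive_tool --steps '[{"tx":0,"ty":0.6,"tz":0,"wx":0,"wy":0,"wz":0,"gripper":-1},{"tx":0,"ty":1.2,"tz":0,"wx":0,"wy":0,"wz":0,"gripper":-1}]'

```text
clock: 17.0
ee_pos: [0.5371, -0.2172, 0.0256]
orientation: [[-0.997, -0.073, 0.0], [-0.073, 0.997, -0.0], [-0.0, -0.0, -1.0]]
ft_force: [0.5, -1.2, 0.4]
width: -0.001
grasp_force: 0.7
```

Call:
drive_tool --steps '[{"tx":0,"ty":0.5,"tz":0,"wx":0,"wy":0,"wz":0,"gripper":-1},{"tx":0,"ty":0.8,"tz":0,"wx":0,"wy":0,"wz":0,"gripper":-1}]'

```text
clock: 17.25
ee_pos: [0.5371, -0.2165, 0.0256]
orientation: [[-0.997, -0.073, 0.0], [-0.073, 0.997, -0.0], [-0.0, -0.0, -1.0]]
ft_force: [1.0, -2.8, -0.2]
width: 0.001
grasp_force: 1.2
```

Call:
drive_tool --steps '[{"tx":0,"ty":0.4,"tz":0,"wx":0,"wy":0,"wz":0,"gripper":-1}]'

```text
clock: 17.38
ee_pos: [0.5371, -0.2163, 0.0256]
orientation: [[-0.997, -0.073, 0.0], [-0.073, 0.997, -0.001], [-0.0, -0.001, -1.0]]
ft_force: [0.1, -3.6, 0.1]
width: 0.001
grasp_force: 2.0
```

Call:
drive_tool --steps '[{"tx":0,"ty":0.4,"tz":0,"wx":0,"wy":0,"wz":0,"gripper":-1}]'

```text
clock: 17.5
ee_pos: [0.5371, -0.2161, 0.0256]
orientation: [[-0.997, -0.073, 0.0], [-0.073, 0.997, -0.001], [-0.0, -0.001, -1.0]]
ft_force: [-0.5, -5.1, -1.6]
width: 0.001
grasp_force: 2.8
```

Call:
drive_tool --steps '[{"tx":0,"ty":-3,"tz":0,"wx":0,"wy":0,"wz":0,"gripper":-1},{"tx":0,"ty":-20,"tz":0,"wx":0,"wy":0,"wz":0,"gripper":-1},{"tx":0,"ty":-30,"tz":-20,"wx":0,"wy":0,"wz":0,"gripper":-1},{"tx":40,"ty":-70,"tz":-60,"wx":0,"wy":0,"wz":0,"gripper":-1},{"tx":90,"ty":-70,"tz":-100,"wx":0,"wy":0,"wz":0,"gripper":-1}]'

```text
clock: 18.12
ee_pos: [0.4573, -0.2937, 0.1214]
orientation: [[-0.997, -0.073, -0.0], [-0.073, 0.997, 0.0], [0.0, 0.0, -1.0]]
ft_force: [0.4, -1.4, 0.1]
width: 0.002
grasp_force: 0.0
```

Call:
drive_tool --steps '[{"tx":50,"ty":0,"tz":0,"wx":0,"wy":0,"wz":0,"gripper":-1},{"tx":80,"ty":-30,"tz":0,"wx":0,"wy":0,"wz":0,"gripper":-1},{"tx":80,"ty":-30,"tz":0,"wx":0,"wy":0,"wz":0,"gripper":-1}]'

```text
clock: 18.5
ee_pos: [0.3786, -0.3293, 0.1215]
orientation: [[-0.998, -0.07, 0.0], [-0.07, 0.998, -0.001], [-0.0, -0.001, -1.0]]
ft_force: [-0.1, 0.4, 0.1]
width: 0.001
grasp_force: 0.0
```

```bash
python3 -c "
from look import *
go([-115,-130,60])
look()
c=cam('side'); a=c['img'][190:280,270:390]; save('s7.png',a,6)"
```

```text
at [-210.8 -353.3  121.5] shift [-95.  223.7  61.3] turn [-0.04  0.02 -0.21] F [-0.13  0.43  0.13] 18.5
top arm in front: 418 [[-137.0, 0.0, 26.0], [-81.0, 2.0, 31.0], [-43.0, 21.0, 38.0], [-9.0, 62.0, 84.0], [-4.0, 68.0, 88.0]]
high y (array([-340., -330., -320.,  130.,  140.,  200.,  210.,  220.]), array([ 1,  2,  2, 47, 38, 12, 48, 30]))
board score 0.58 centre [ -43.5 -106.3] [260.2  90.8] yaw rel -0.28 left y 23.7
fence centre(25,-45) [ 26.6 -43.3] [668.1  51.5] -0.04
side arm in front: 464 [[-91.0, 0.0, 26.0], [-82.0, 2.0, 31.0], [-45.0, 39.0, 38.0], [-9.0, 56.0, 82.0], [-4.0, 70.0, 86.0]]
high y (array([-380., -370., -360.,  120.,  130.,  140.,  200.,  210.,  220.]), array([ 2, 47, 23, 68, 40, 10, 52, 46, 12]))
board score 0.86 centre [ -46.4 -112.3] [ 90.9 265.3] yaw rel 0.34 left y 17.7
fence centre(25,-45) [ 24.4 -47.6] [673.5  51.8] -0.03
```

View pics/s7.png

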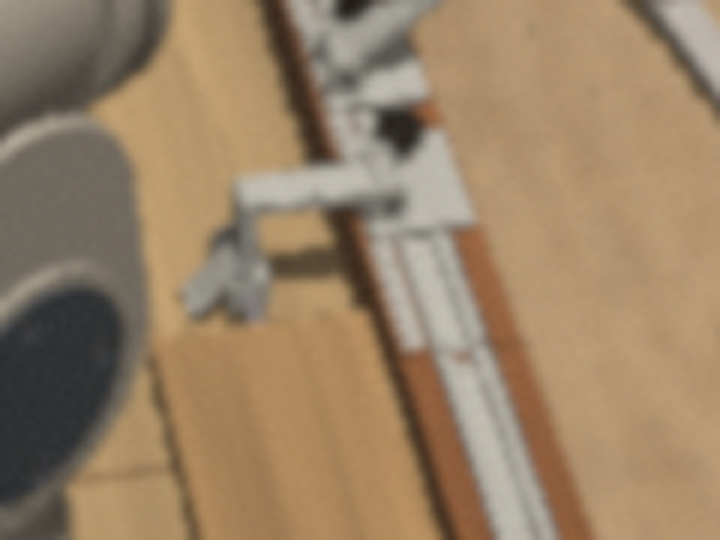

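```bash
python3 -c "
from workcell import manip
print(manip.job_done())"
```

```text
the job is handed in; nothing more can be done
None
```

The job is handed in, but the hand-in call did not say whether it passed: the screw stop is tipped down, the board is within about 1 mm of flat against the fence by camera, its left end met the screw's tip at about 5 N, and the two plain stops stayed raised.

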